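# Zero the burr mill and set its grind

### The job

The bench burr mill has been cleaned and its grind must be set afresh. Turn the black wing knob on top clockwise (seen from above) until you feel the burrs come together and the knob firms up, gently, without forcing it; then back it off a quarter of a turn from there, and clamp that setting by swinging the red-handled lock lever clockwise round to its stop. The knob must stay as you set it, and the jars and the ramekin must not be disturbed.

Things in the scene. Friction and masses are not known exactly. Their poses are not given: they have to be found in the camera images.
- mill: bench burr mill, bolted down: grey foot plate 170 x 160 mm, round chamber (108 mm wide, top 85 mm above the table), two pillars and a grey bridge (30 x 156 mm, top 147 mm up). Origin on the table on the vertical axis of knob and lever; z up, -x is the side with the steel chute (toward the robot, up to 0.5 rad off), y along the bridge.
- adjuster_grip (a point): middle of the black wing of the adjuster knob, on its vertical axis, about 207 mm above the table. Wing: a bar 50 mm long, 12 mm thick, 186 to 220 mm high, red stripe at one end, on a coned steel hub (40 mm wide, 174 to 188 mm high). x runs along the wing to the striped end, y across it, z up. Clockwise from above lowers it 2 mm per turn. Where the wing stands when the burrs meet differs each time.
- lower_burr: dark steel disc, 86 mm wide, top of the chamber, under a like disc on the knob's spindle; origin at the centre of its upper face, z up. The two meet 0.35 to 1.3 rad clockwise of the start: only feel tells. Free turning takes 0.05 N m, past meeting it stiffens by 2.2 N m per rad. 0.2 to 0.5 N m is firm enough, over 0.75 spoils the burrs. At meeting the wing point is 103 mm above this origin.
- lock_lever (a joint): swing of the lock lever, rad, about the mill's vertical axis: 0 loose, starts at 0 to 0.3, grows clockwise seen from above, hard stop at 1.3 (locked; counts from 1.15). Takes a steady 0.3 N m, 3 N at the handle, and stays where it is left.
- lock_handle (a point): point in the upright red handle of the lock lever, 182 mm above the table, 100 mm out from the knob's axis. Handle round, 18 to 20 mm thick, 138 to 194 mm high; the lever's 9 mm rod runs in to the axis at 154 mm height. x points out from the axis, z up. At joint 0 it lies 1.40 rad clockwise of the mill's +x (robot's right), at 1.3 2.70 rad (near side).
- ramekin: white ramekin, 99 mm wide, 43 mm high, on the table under the chute; origin under its centre. Leave it.
- spice_a: spice jar with a green cap and an orange-brown label, 46 mm wide, 106 mm high, behind the mill; origin under its centre. Leave it.
- spice_b: spice jar with a green cap and a green label, 46 mm wide, 106 mm high, behind the mill; origin under its centre. Leave it.
- salt_jar: small glass jar of salt with a tan lid, 72 mm wide, 78 mm high, to the right of the mill; origin under its centre. Leave it.

How it is judged:
By the outcome, as a careful person would: the job done as asked, in the order asked, and still so for the second after the job is handed in, with the robot touching nothing.
It also fails if it takes over 58 s, if anything falls off the work surface, if the arm or the gripper's body presses on something with over 40 N, if the wrist force passes 120 N, or if a joint passes its speed limit or range.

### The arm

A 6-joint arm with a two-finger parallel gripper is mounted at the origin on a cart in front of the work surface, level with it; the furniture and walls round the work are solid. World frame = base frame: x ahead of the robot, y to its left, z up, the work surface at z = 0. Lengths are in m, angles in rad, forces in N, time in s.
With the tool pointing down it reaches from about 0.225 to 0.875 m from the base axis. Payload 3.4 kg.
Tool frame: the origin (TCP) lies midway between the tips of the shut fingers; the grasp point (between the pads) lies 19 mm behind it (manip.pinch_z is the distance from the TCP to the grasp point, in m); z points along the fingers, y is the line along which they close (so a half turn about z gives the same grasp; the last joint's range is limited). The gripper opens to 85 mm and grips with 20 to 120 N. Pads are 22 mm wide; open, the fingers measure 114 mm over their backs; the gripper's body (76 mm by 85 mm) begins 54 mm behind the grasp point. The pads swing forward as they close: fully open they stand 13 mm farther back than shut.
Start: joints at [-1.41, 0.276, 1.505, -0, 1.361, -0.121], TCP at [0.16, -0.552, 0.231] pointing down, gripper open.
Joint ranges: [-2.89, 2.89], [-0.75, 2.08], [0.22, 2.7], [-1.18, 4.32], [0.11, 2.71], [-2.7, 2.7]. Speed limits (rad/s): [2.57, 2.57, 3.14, 3.14, 3.14, 3.14].

### API

Orientations are given as a unit quaternion [w, x, y, z].
In Python, from rig import manip gives the robot as it stands.
- The arm moves only by the tool carry_out, never from a script. Its arguments are lists of equal length, an entry for each row: "delta_pos": the shift along the tool's x, y, z scaled (see below), a list of three; "turn": the turn, a rotation vector about the tool's x, y, z scaled (see below), a list of three; "claw": the closure, from -1 (fully open) to 1 (shut). A call has 1 to 12 rows; each row is the pose to reach, as a shift and turn from the pose commanded when the call began, along the tool's axes at that moment; what a row does not reach only later rows make up. The controller multiplies each number of a shift by 400 mm and each number of a turn by 30 degrees. A row lasts 1/10 s, in which the tool goes at most 50 mm and 8.59 degrees, less where a joint would pass 70% of its speed; a pose out of reach is approached as far as the arm can. A call with a number of a shift or a turn outside -1 to 1 is refused whole. A call with a gripper value outside its range is refused whole. The fingers move at their own pace and stop on an object; "force" is the grip in N (left out, the last holds). Time passes only in rows, so rows that repeat a pose let the fingers close. It gives the time, the measured TCP pose, the force, the opening and the grip force at its end, in the units of the state.
- manip.get_state(): the state, without advancing time (a new reading comes with each control period).
- manip.get_image(name): name is "scene" or "top"; returns a dict with "image" (400x640x3 uint8, red, green, blue), "z_map" (400x640 float32, m along the optical axis (not along the pixel's ray), 0 where there is no reading), "fx", "fy", "cx", "cy" (pixels), "world_to_cam" (4x4, takes a point from world to camera coordinates). Camera axes: x right, y down, z forward; pixel columns grow to the right and rows downward; lengths in m; the calibration is good to about 2 mm. A picture is of the moment at which its call begins.
- manip.sign_off(): hands the job in; it is judged then, once.
Trained networks look in the newest picture that a camera, given by its name, has taken for a name from the list of things; names that differ only in an ending like _2 or _b are one class to them, and where a whole thing is asked for, a point or a joint stands for the part that bears it (a point fixed in the world has none). Each returns a list of dicts, best first, with "score" (0 to 1); they miss things now and then, are a little off and sometimes report something else, mostly with a low value. They report only what shows in the picture. A call takes as long as a camera call.
- manip.spot_in(camera, query): "point" ([x, y, z] in m, in world coordinates, good to about 4 mm: the middle of the surface that is visible of it).
- manip.place_of(camera, query): "point" ([x, y, z] in m, in world coordinates, good to about 4 mm: a listed point, or the origin of a listed thing).
The state is a dict: "clock": time; "qpos": joint angles; "qd": joint speeds; "effort": joint torques, N m; "position": TCP position; "ee_rot": TCP orientation; "contact_force": force on the tool from outside, world axes, zero at the start; "moment": the same for the moment, N m; "width": finger opening in m; "gripper_force": force on a finger pad.
Only numpy, scipy, OpenCV 4.12 (cv2) and the standard library are available. Lean on these libraries where they do the work, as an engineer would, in place of code of your own. Each camera call takes 0.05 s, during which the arm holds its last target. There are 200 camera calls.

## Working session

There is one attempt and no reset: what is moved stays moved. The work goes in short steps, Python scripts to look and compute and a tool call to move; the robot and the scene stay as the last step left them, time stands still between calls to the robot, and variables do not carry over. Pictures are saved under pics/ and viewed, at most 10 in all, crops included, and the job is handed in when it is done.

Besides the shell and the picture viewer there is one more tool, called after "Request:" in YAML: its name, and indented under it one key for each argument. carry_out: Moves the arm, as the interface text tells. Shifts and turns lie within -1 to 1; 1 stands for 400 mm of shift or 30 degrees of turn. Its arguments: {"type":"object","properties":{"delta_pos":{"type":"array","items":{"type":"array","items":{"type":"number","minimum":-1,"maximum":1}}},"turn":{"type":"array","items":{"type":"array","items":{"type":"number","minimum":-1,"maximum":1}}},"claw":{"type":"array","items":{"type":"number"}},"force":{"type":"number"}},"required":["delta_pos","turn","claw"]}

```bash
mkdir -p pics; cat > h.py <<'E'
import numpy as np, cv2
from rig import manip
def P(im,p):
    c=im["world_to_cam"]@np.r_[p,1]; return [im["fx"]*c[0]/c[2]+im["cx"],im["fy"]*c[1]/c[2]+im["cy"]]
def cloud(im):
    z=im["z_map"]; v,u=np.indices(z.shape)
    c=np.stack([(u-im["cx"])/im["fx"]*z,(v-im["cy"])/im["fy"]*z,z,np.ones_like(z)],-1)
    return (c@np.linalg.inv(im["world_to_cam"]).T)[...,:3]
E
python3 - <<'E'
from h import *
ims=[]
for n in("scene","top"):
    im=manip.get_image(n); cv2.imwrite(f"pics/{n}1.png",im["image"][...,::-1])
    np.savez(f"{n}.npz",**im)
    for q in("mill","adjuster_grip","lower_burr","lock_handle","ramekin","spice_a","salt_jar"):
        for d in manip.place_of(n,q)[:2]:
            print(n,q,np.round(d["point"],3),round(d["score"],2),np.round(P(im,d["point"])))
s=manip.get_state();print({k:np.round(v,3) for k,v in s.items()},manip.pinch_z)
E
```

```text
scene mill [ 0.538 -0.172  0.001] 0.8 [313. 275.]
scene adjuster_grip [ 0.538 -0.172  0.208] 0.97 [310. 189.]
scene lower_burr [ 0.54  -0.175  0.103] 0.66 [312. 234.]
scene lock_handle [ 0.491 -0.257  0.183] 0.59 [357. 196.]
scene ramekin [ 0.437 -0.108  0.002] 0.97 [319. 309.]
scene ramekin [ 0.544 -0.176  0.106] 0.73 [311. 232.]
scene spice_a [ 0.613 -0.342  0.005] 0.92 [348. 234.]
top mill [ 0.543 -0.171 -0.005] 0.86 [276. 229.]
top adjuster_grip [ 0.541 -0.17   0.209] 0.89 [267. 221.]
top lock_handle [ 0.488 -0.258  0.181] 0.72 [312. 248.]
top ramekin [ 0.434 -0.112 -0.001] 0.89 [251. 275.]
top spice_a [ 0.653 -0.266  0.   ] 0.93 [316. 183.]
top spice_a [ 0.613 -0.338  0.001] 0.64 [346. 199.]
top salt_jar [ 0.416 -0.296  0.003] 0.83 [329. 283.]
top salt_jar [ 0.544 -0.171  0.208] 0.18 [268. 220.]
{'clock': np.float64(0.8), 'qpos': array([-1.41 ,  0.276,  1.505, -0.   ,  1.361, -0.121]), 'qd': array([ 0.001, -0.002, -0.001,  0.001,  0.002, -0.   ]), 'effort': array([-2.0000e-03, -4.1660e+01, -2.4609e+01, -1.0000e-03,  0.0000e+00,
       -0.0000e+00]), 'position': array([ 0.16 , -0.552,  0.231]), 'ee_rot': array([ 0.  ,  0.99,  0.14, -0.  ]), 'contact_force': array([0.381, 0.297, 0.961]), 'moment': array([-0.028, -0.057, -0.01 ]), 'gripper_force': np.float64(0.0), 'width': np.float64(0.085)} 0.0187
```

View pics/scene1.png

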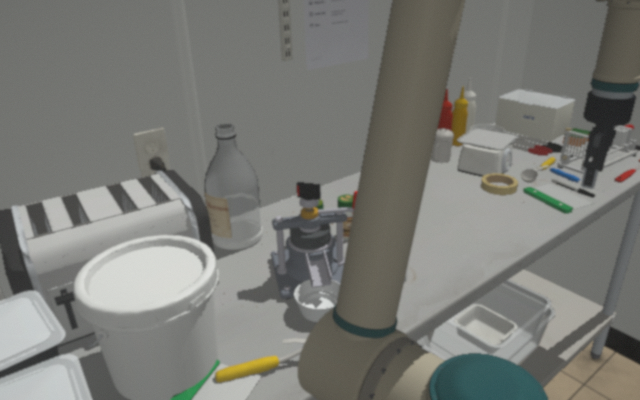

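View pics/top1.png

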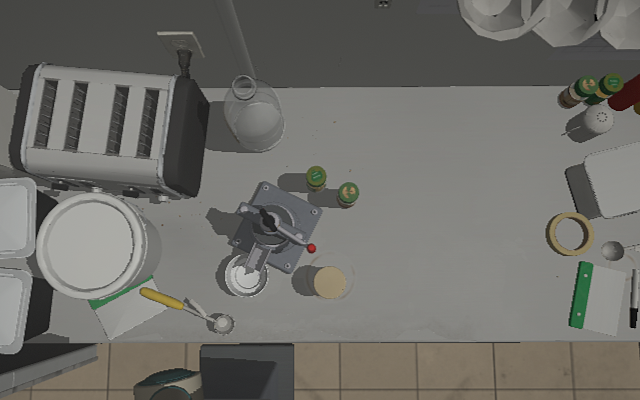

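```bash
python3 - <<'E'
from h import *
im=dict(np.load("top.npz")); C=cloud(im); I=im["image"].astype(int)
a=I[200:262,230:330,::-1].astype(np.uint8); cv2.imwrite("pics/crop.png",cv2.resize(a,None,fx=7,fy=7,interpolation=cv2.INTER_CUBIC))
m=(C[...,2]>0.195)&(np.hypot(C[...,0]-.54,C[...,1]+.171)<.06)
v,u=np.nonzero(m); p=C[m]; print(len(p),p.mean(0),p.min(0),p.max(0))
w,V=np.linalg.eigh(np.cov(p[:,:2].T)); print("wing",np.degrees(np.arctan2(V[1,1],V[0,1])),w**.5)
r=cv2.minAreaRect(p[:,:2].astype(np.float32)*1000);print(r)
red=m&(I[...,0]>1.5*I[...,1])&(I[...,0]>70); print("red",red.sum(),C[red].mean(0))
h=(C[...,2]>0.16)&(I[...,0]>1.7*I[...,1])&(np.hypot(C[...,0]-.49,C[...,1]+.257)<.04);print("handle",h.sum(),C[h].mean(0),C[h].max(0),C[h].min(0))
b=(abs(C[...,2]-.147)<.006)&(np.hypot(C[...,0]-.54,C[...,1]+.171)<.09);p=C[b];w,V=np.linalg.eigh(np.cov(p[:,:2].T));print("bridge",len(p),p.mean(0),np.degrees(np.arctan2(V[1,1],V[0,1])),cv2.minAreaRect(p[:,:2].astype(np.float32)*1000))
E
```

```text
210 [ 0.54299567 -0.17165933  0.21467474] [ 0.52124656 -0.18761831  0.19558309] [ 0.56604904 -0.15528244  0.22475637]
wing -147.00559234350055 [0.00518787 0.01325565]
((543.7249755859375, -171.23739624023438), (49.69466018676758, 23.05901527404785), 25.97007179260254)
red 0 [nan nan nan]
handle 58 [ 0.48848257 -0.25620048  0.18952101] [ 0.496433   -0.24827687  0.19795479] [ 0.48101346 -0.26418785  0.16040761]
bridge 600 [ 0.54573    -0.16638878  0.14546839] 64.7163940608095 ((543.4613647460938, -170.99508666992188), (155.94326782226562, 46.91217803955078), 71.0608139038086)<stdin>:8: RuntimeWarning: Mean of empty slice.
  ret = um.true_divide(
```

View pics/crop.png

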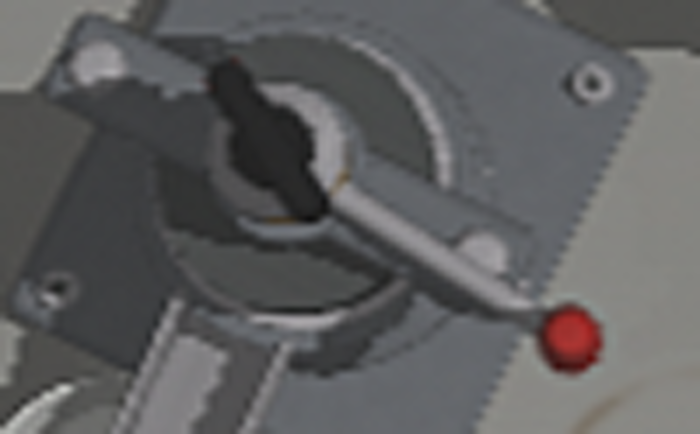

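```bash
cat >> h.py <<'E'
from scipy.spatial.transform import Rotation as R
def go(p,yaw,turns=0):
    s=manip.get_state(); q=s["ee_rot"]; A=R.from_quat(np.r_[q[1:],q[0]])
    B=R.from_euler("z",yaw,degrees=True)*R.from_euler("x",180,degrees=True)
    d=A.inv().apply(np.array(p)-s["position"]); t=np.degrees((A.inv()*B).as_rotvec())
    x=A.as_matrix()[:,0]
    print("shift",np.round(d/.4,4),"turn",np.round(t/30,3),"yaw",round(np.degrees(np.arctan2(x[1],x[0])),2))
def st():
    s=manip.get_state(); A=R.from_quat(np.r_[s["ee_rot"][1:],s["ee_rot"][0]]); x=A.as_matrix()[:,0]
    print("t",s["clock"],"p",np.round(s["position"],4),"yaw",round(np.degrees(np.arctan2(x[1],x[0])),2),"z",np.round(A.as_matrix()[:,2],3),"F",np.round(s["contact_force"],2),"M",np.round(s["moment"],3),"w",round(float(s["width"]),4),"g",round(float(s["gripper_force"]),1),"q",np.round(s["qpos"],3),"e6",round(s["effort"][5],3))
E
python3 - <<'E'
from h import *
im=dict(np.load("top.npz")); C=cloud(im)
m=(C[...,2]>0.212)&(np.hypot(C[...,0]-.54,C[...,1]+.171)<.06)
p=C[m];w,V=np.linalg.eigh(np.cov(p[:,:2].T));print(len(p),p.mean(0),np.degrees(np.arctan2(V[1,1],V[0,1])),cv2.minAreaRect(p[:,:2].astype(np.float32)*1000))
E
```

```text
155 [ 0.54338433 -0.17114088  0.21997114] -147.04545898132173 ((543.5364379882812, -171.01763916015625), (49.70681381225586, 11.900800704956055), 33.35240936279297)
```

Request:
carry_out:
  delta_pos:
    - [0.2,-0.11,-0.175]
    - [0.4,-0.22,-0.175]
    - [0.62,-0.34,-0.175]
    - [0.62,-0.34,-0.175]
    - [0.62,-0.34,-0.175]
    - [0.62,-0.34,-0.175]
    - [0.62,-0.34,-0.175]
  turn:
    - [0,0,-0.2]
    - [0,0,-0.4]
    - [0,0,-0.56]
    - [0,0,-0.56]
    - [0,0,-0.56]
    - [0,0,-0.56]
    - [0,0,-0.56]
  claw: [0,0,0,0,0,0,0]

```text
clock: 1.5
position: [0.364, -0.3488, 0.3026]
ee_rot: [0.0, 0.958, 0.287, 0.002]
contact_force: [-0.6, 0.3, -0.2]
width: 0.0429
gripper_force: 0.0
```

```bash
python3 -c "
from h import *
st();go([.542,-.171,.26],33)"
```

```text
t 1.5 p [ 0.364  -0.3488  0.3026] yaw 33.34 z [ 0.004  0.    -1.   ] F [-0.6   0.34 -0.21] M [-0.034 -0.004 -0.016] w 0.0429 g 0.0 q [-0.905  0.133  1.518  0.003  1.489  0.084] e6 0.326
shift [ 0.6156 -0.127   0.1085] turn [ 0.003 -0.007  0.011] yaw 33.34
```

Request:
carry_out:
  delta_pos:
    - [0.125,-0.025,0.0]
    - [0.25,-0.05,0.0]
    - [0.37,-0.075,0.05]
    - [0.5,-0.1,0.1]
    - [0.619,-0.125,0.107]
    - [0.619,-0.125,0.107]
    - [0.619,-0.125,0.107]
    - [0.619,-0.125,0.107]
  turn:
    - [0,0,0]
    - [0,0,0]
    - [0,0,0]
    - [0,0,0]
    - [0,0,0]
    - [0,0,0]
    - [0,0,0]
    - [0,0,0]
  claw: [0,0,0,0,0,0,0,0]

```text
clock: 2.3
position: [0.5402, -0.1773, 0.2586]
ee_rot: [0.0, 0.959, 0.283, -0.001]
contact_force: [0.1, -0.2, 0.0]
width: 0.0429
gripper_force: 0.0
```

```bash
python3 -c "
from h import *
st();go([.5435,-.171,.190],33.35)"
```

```text
t 2.3 p [ 0.5402 -0.1773  0.2586] yaw 32.92 z [-0.001 -0.001 -1.   ] F [ 0.1  -0.24  0.04] M [-0.019  0.013  0.016] w 0.0429 g 0.0 q [-4.390e-01  2.530e-01  1.470e+00 -1.000e-03  1.419e+00  5.580e-01] e6 0.0
shift [ 0.0157 -0.0089  0.1714] turn [ 0.001  0.003 -0.014] yaw 32.92
```

Request:
carry_out:
  delta_pos:
    - [0,0,0]
    - [0.0,0.0,0.05]
    - [0.0,0.0,0.05]
  turn:
    - [0,0,0]
    - [0,0,0]
    - [0,0,0]
  claw: [0,0,0]

```text
clock: 2.6
position: [0.5387, -0.1769, 0.237]
ee_rot: [-0.001, 0.959, 0.282, -0.002]
contact_force: [-0.4, 0.8, 0.0]
width: 0.0429
gripper_force: 0.0
```

```bash
python3 -c "
from h import *
st();go([.5435,-.171,.190],33.35)"
```

```text
t 2.6 p [ 0.5387 -0.1769  0.237 ] yaw 32.82 z [-0.004  0.001 -1.   ] F [-0.42  0.78  0.02] M [-0.003  0.047 -0.013] w 0.0429 g 0.0 q [-4.400e-01  2.630e-01  1.509e+00 -1.000e-03  1.373e+00  5.580e-01] e6 -0.001
shift [ 0.0185 -0.0056  0.1174] turn [-0.006  0.005 -0.018] yaw 32.82
```

Correct the offset and descend the rest.

Request:
carry_out:
  delta_pos:
    - [0.018,-0.006,0]
    - [0.018,-0.006,0.06]
    - [0.018,-0.006,0.115]
    - [0.018,-0.006,0.115]
    - [0.018,-0.006,0.115]
  turn:
    - [0,0,-0.018]
    - [0,0,-0.018]
    - [0,0,-0.018]
    - [0,0,-0.018]
    - [0,0,-0.018]
  claw: [0,0,0,0,0]

```text
clock: 3.1
position: [0.5461, -0.1704, 0.1934]
ee_rot: [0.0, 0.958, 0.288, 0.0]
contact_force: [0.3, -0.2, 0.0]
width: 0.0424
gripper_force: 0.0
```

```bash
python3 -c "
from h import *
st();go([.5435,-.171,.190],33.35)"
```

```text
t 3.1 p [ 0.5461 -0.1704  0.1934] yaw 33.48 z [ 0.001 -0.    -1.   ] F [ 0.26 -0.23  0.02] M [-0.01  -0.006 -0.01 ] w 0.0424 g 0.0 q [-0.424  0.294  1.575  0.     1.272  0.562] e6 -0.0
shift [-0.0061 -0.0024  0.0085] turn [ 0.002 -0.001  0.004] yaw 33.48
```

Request:
carry_out:
  delta_pos:
    - [-0.005,-0.002,0.006]
    - [-0.005,-0.002,0.006]
    - [-0.005,-0.002,0.006]
    - [-0.005,-0.002,0.006]
    - [-0.005,-0.002,0.006]
    - [-0.005,-0.002,0.006]
    - [-0.005,-0.002,0.006]
    - [-0.005,-0.002,0.006]
  turn:
    - [0,0,0]
    - [0,0,0]
    - [0,0,0]
    - [0,0,0]
    - [0,0,0]
    - [0,0,0]
    - [0,0,0]
    - [0,0,0]
  claw: [0,0,1,1,1,1,1,1]
  force: 50

```text
clock: 3.9
position: [0.544, -0.171, 0.1907]
ee_rot: [0.001, 0.958, 0.288, 0.001]
contact_force: [0.2, -1.2, 4.2]
width: 0.0112
gripper_force: 50.6
```

```bash
python3 -c "
from h import *
st();go([.5435,-.171,.190],33.35);st()
im=manip.get_image('top');cv2.imwrite('pics/t2.png',cv2.resize(im['image'][180:280,190:350,::-1],None,fx=5,fy=5,interpolation=2));st()"
```

```text
t 3.9 p [ 0.544  -0.171   0.1907] yaw 33.49 z [ 0.001 -0.001 -1.   ] F [ 0.18 -1.17  4.18] M [-0.201 -0.049 -0.007] w 0.0112 g 50.6 q [-0.426  0.293  1.583 -0.     1.263  0.56 ] e6 -0.013
shift [-0.001  -0.0008  0.0019] turn [ 0.003 -0.001  0.005] yaw 33.49
t 3.9 p [ 0.544  -0.171   0.1907] yaw 33.49 z [ 0.001 -0.001 -1.   ] F [ 0.18 -1.17  4.18] M [-0.201 -0.049 -0.007] w 0.0112 g 50.6 q [-0.426  0.293  1.583 -0.     1.263  0.56 ] e6 -0.013
t 3.95 p [ 0.544  -0.171   0.1907] yaw 33.49 z [ 0.001 -0.001 -1.   ] F [ 1.06 -0.44  6.05] M [-0.26  -0.08  -0.005] w 0.0113 g 50.7 q [-0.426  0.293  1.583 -0.     1.263  0.56 ] e6 -0.013
```

Request:
carry_out:
  delta_pos:
    - [0,0,0]
    - [0,0,0]
    - [0,0,0]
    - [0,0,0]
    - [0,0,0.0002]
    - [0,0,0.0002]
  turn:
    - [0,0,0.14]
    - [0,0,0.28]
    - [0,0,0.42]
    - [0,0,0.55]
    - [0,0,0.55]
    - [0,0,0.55]
  claw: [1,1,1,1,1,1]

```text
clock: 4.55
position: [0.5443, -0.1715, 0.1906]
ee_rot: [0.001, 0.989, 0.148, 0.001]
contact_force: [1.6, -3.0, 4.9]
width: 0.0113
gripper_force: 50.7
```

```bash
python3 -c "
from h import *
st()"
```

```text
t 4.55 p [ 0.5443 -0.1715  0.1906] yaw 17.08 z [ 0.002 -0.002 -1.   ] F [ 1.58 -3.04  4.89] M [-0.485 -0.147 -0.027] w 0.0113 g 50.7 q [-4.270e-01  2.930e-01  1.583e+00 -1.000e-03  1.262e+00  8.460e-01] e6 0.048
```

Request:
carry_out:
  delta_pos:
    - [0,0,0]
    - [0,0,0.0001]
    - [0,0,0.0001]
    - [0,0,0.0001]
  turn:
    - [0,0,0.13]
    - [0,0,0.26]
    - [0,0,0.26]
    - [0,0,0.26]
  claw: [1,1,1,1]

```text
clock: 4.95
position: [0.5443, -0.1717, 0.1906]
ee_rot: [0.001, 0.997, 0.081, 0.001]
contact_force: [1.8, -3.4, 5.6]
width: 0.0113
gripper_force: 50.7
```

```bash
python3 -c "
from h import *
st()"
```

```text
t 4.95 p [ 0.5443 -0.1717  0.1906] yaw 9.33 z [ 0.002 -0.002 -1.   ] F [ 1.82 -3.37  5.64] M [-0.71  -0.265  0.101] w 0.0113 g 50.7 q [-4.270e-01  2.940e-01  1.583e+00 -1.000e-03  1.262e+00  9.820e-01] e6 0.034
```

Request:
carry_out:
  delta_pos:
    - [0,0,0]
    - [0,0,0.0001]
    - [0,0,0.0001]
    - [0,0,0.0001]
  turn:
    - [0,0,0.1]
    - [0,0,0.2]
    - [0,0,0.2]
    - [0,0,0.2]
  claw: [1,1,1,1]

```text
clock: 5.35
position: [0.5443, -0.1719, 0.1906]
ee_rot: [0.001, 1.0, 0.029, 0.001]
contact_force: [2.5, -4.2, 4.9]
width: 0.0114
gripper_force: 50.7
```

```bash
python3 -c "
from h import *
st()"
```

```text
t 5.35 p [ 0.5443 -0.1719  0.1906] yaw 3.33 z [ 0.002 -0.003 -1.   ] F [ 2.54 -4.2   4.86] M [-0.764 -0.246  0.021] w 0.0114 g 50.7 q [-0.427  0.294  1.583 -0.002  1.262  1.086] e6 0.04
```

Request:
carry_out:
  delta_pos:
    - [0,0,0]
    - [0,0,0.0001]
    - [0,0,0.0001]
    - [0,0,0.0001]
  turn:
    - [0,0,0.13]
    - [0,0,0.26]
    - [0,0,0.26]
    - [0,0,0.26]
  claw: [1,1,1,1]

```text
clock: 5.75
position: [0.5443, -0.1721, 0.1905]
ee_rot: [0.002, 0.999, -0.039, 0.001]
contact_force: [1.3, -4.4, 6.1]
width: 0.0111
gripper_force: 50.6
```

```bash
python3 -c "
from h import *
st()"
```

```text
t 5.75 p [ 0.5443 -0.1721  0.1905] yaw -4.42 z [ 0.002 -0.003 -1.   ] F [ 1.34 -4.43  6.12] M [-0.998 -0.282  0.037] w 0.0111 g 50.6 q [-0.427  0.294  1.583 -0.002  1.261  1.222] e6 0.038
```

Request:
carry_out:
  delta_pos:
    - [0,0,0]
    - [0,0,0.0001]
    - [0,0,0.0001]
    - [0,0,0.0001]
  turn:
    - [0,0,0.13]
    - [0,0,0.26]
    - [0,0,0.26]
    - [0,0,0.26]
  claw: [1,1,1,1]

```text
clock: 6.15
position: [0.5443, -0.1723, 0.1905]
ee_rot: [0.002, 0.994, -0.106, 0.001]
contact_force: [1.9, -5.3, 5.1]
width: 0.0112
gripper_force: 50.6
```

```bash
python3 -c "
from h import *
st()"
```

```text
t 6.15 p [ 0.5443 -0.1723  0.1905] yaw -12.22 z [ 0.002 -0.004 -1.   ] F [ 1.85 -5.29  5.13] M [-1.078 -0.269  0.003] w 0.0112 g 50.6 q [-0.427  0.294  1.583 -0.003  1.261  1.358] e6 0.038
```

Request:
carry_out:
  delta_pos:
    - [0,0,0]
    - [0,0,0.0001]
    - [0,0,0.0001]
    - [0,0,0.0001]
  turn:
    - [0,0,0.12]
    - [0,0,0.24]
    - [0,0,0.24]
    - [0,0,0.24]
  claw: [1,1,1,1]

```text
clock: 6.55
position: [0.5442, -0.1726, 0.1904]
ee_rot: [0.002, 0.986, -0.169, 0.001]
contact_force: [2.8, -6.2, 5.1]
width: 0.0116
gripper_force: 50.6
```

```bash
python3 -c "
from h import *
st()"
```

```text
t 6.55 p [ 0.5442 -0.1726  0.1904] yaw -19.42 z [ 0.002 -0.004 -1.   ] F [ 2.76 -6.24  5.11] M [-1.152 -0.285  0.021] w 0.0116 g 50.6 q [-0.427  0.294  1.583 -0.003  1.261  1.484] e6 0.04
```

Request:
carry_out:
  delta_pos:
    - [0,0.002,0]
    - [0,0.003,0.0001]
    - [0,0.003,0.0001]
    - [0,0.003,0.0001]
  turn:
    - [0,0,0.11]
    - [0,0,0.22]
    - [0,0,0.22]
    - [0,0,0.22]
  claw: [1,1,1,1]

```text
clock: 6.95
position: [0.5441, -0.1731, 0.1904]
ee_rot: [0.001, 0.974, -0.225, 0.001]
contact_force: [1.9, -4.5, 5.1]
width: 0.0112
gripper_force: 50.8
```

```bash
python3 -c "
from h import *
st()"
```

```text
t 6.95 p [ 0.5441 -0.1731  0.1904] yaw -26.03 z [ 0.002 -0.003 -1.   ] F [ 1.88 -4.5   5.1 ] M [-0.889 -0.364 -0.007] w 0.0112 g 50.8 q [-0.429  0.294  1.584 -0.002  1.261  1.597] e6 0.037
```

Request:
carry_out:
  delta_pos:
    - [0,0.002,0]
    - [0,0.003,0.0001]
    - [0,0.003,0.0001]
    - [0,0.003,0.0001]
  turn:
    - [0,0,0.11]
    - [0,0,0.22]
    - [0,0,0.22]
    - [0,0,0.22]
  claw: [1,1,1,1]

```text
clock: 7.35
position: [0.5438, -0.1735, 0.1904]
ee_rot: [0.0, 0.96, -0.281, 0.002]
contact_force: [3.0, -3.3, 5.4]
width: 0.0113
gripper_force: 50.7
```

```bash
python3 -c "
from h import *
st()"
```

```text
t 7.35 p [ 0.5438 -0.1735  0.1904] yaw -32.62 z [ 0.003 -0.002 -1.   ] F [ 2.99 -3.34  5.39] M [-0.629 -0.423  0.097] w 0.0113 g 50.7 q [-0.431  0.293  1.584 -0.     1.261  1.71 ] e6 0.122
```

Request:
carry_out:
  delta_pos:
    - [0,0,0]
    - [0,0,0]
    - [0,0,0]
    - [0,0,0]
  turn:
    - [0,0,0.06]
    - [0,0,0.13]
    - [0,0,0.13]
    - [0,0,0.13]
  claw: [1,1,1,1]

```text
clock: 7.75
position: [0.5437, -0.1736, 0.1904]
ee_rot: [0.0, 0.95, -0.313, 0.002]
contact_force: [2.2, -3.8, 5.0]
width: 0.0114
gripper_force: 50.8
```

```bash
python3 -c "
from h import *
st()"
```

```text
t 7.75 p [ 0.5437 -0.1736  0.1904] yaw -36.49 z [ 0.003 -0.002 -1.   ] F [ 2.16 -3.78  4.97] M [-0.746 -0.473  0.228] w 0.0114 g 50.8 q [-4.310e-01  2.930e-01  1.584e+00 -1.000e-03  1.261e+00  1.777e+00] e6 0.274
```

Request:
carry_out:
  delta_pos:
    - [0,0,0]
    - [0,0,0]
    - [0,-0.002,-0.0002]
    - [0,-0.003,-0.0003]
    - [0,-0.003,-0.0003]
  turn:
    - [0,0,-0.2]
    - [0,0,-0.4]
    - [0,0,-0.6]
    - [0,0,-0.78]
    - [0,0,-0.78]
  claw: [1,1,1,1,1]

```text
clock: 8.25
position: [0.5442, -0.1726, 0.1904]
ee_rot: [0.001, 0.994, -0.114, 0.001]
contact_force: [2.2, -4.1, 5.1]
width: 0.0114
gripper_force: 50.7
```

Request:
carry_out:
  delta_pos:
    - [0,0,0]
    - [0,0,0]
    - [0,-0.002,-0.0002]
    - [0,-0.003,-0.0003]
    - [0,-0.003,-0.0003]
  turn:
    - [0,0,-0.2]
    - [0,0,-0.4]
    - [0,0,-0.6]
    - [0,0,-0.78]
    - [0,0,-0.78]
  claw: [1,1,1,1,1]

```text
clock: 8.75
position: [0.5443, -0.1716, 0.1906]
ee_rot: [0.001, 0.996, 0.09, 0.001]
contact_force: [1.5, -3.4, 5.2]
width: 0.0113
gripper_force: 50.7
```

Request:
carry_out:
  delta_pos:
    - [0,0,0]
    - [0,0,0]
    - [0,0,-0.0002]
    - [0,0,-0.0003]
    - [0,0,-0.0003]
  turn:
    - [0,0,-0.2]
    - [0,0,-0.4]
    - [0,0,-0.6]
    - [0,0,-0.78]
    - [0,0,-0.78]
  claw: [1,1,1,1,1]

```text
clock: 9.25
position: [0.5439, -0.1709, 0.1907]
ee_rot: [0.0, 0.957, 0.29, 0.0]
contact_force: [1.1, -2.4, 7.3]
width: 0.0113
gripper_force: 50.9
```

```bash
python3 -c "
from h import *
st()"
```

```text
t 9.25 p [ 0.5439 -0.1709  0.1907] yaw 33.75 z [ 0.001 -0.001 -1.   ] F [ 1.13 -2.36  7.27] M [-0.547 -0.154 -0.003] w 0.0113 g 50.9 q [-0.426  0.293  1.583  0.     1.264  0.555] e6 -0.351
```

Request:
carry_out:
  delta_pos:
    - [0,0,0]
    - [0,0,0]
    - [0,0,-0.0002]
    - [0,0,-0.0003]
    - [0,0,-0.0003]
    - [0,0,-0.0003]
    - [0,0,-0.0003]
  turn:
    - [0,0,-0.2]
    - [0,0,-0.4]
    - [0,0,-0.6]
    - [0,0,-0.76]
    - [0,0,-0.76]
    - [0,0,-0.76]
    - [0,0,-0.76]
  claw: [1,1,1,1,1,1,1]

```text
clock: 9.95
position: [0.5434, -0.1704, 0.1908]
ee_rot: [-0.0, 0.881, 0.473, 0.0]
contact_force: [0.3, -2.3, 7.5]
width: 0.0112
gripper_force: 51.1
```

```bash
python3 -c "
from h import *
st()"
```

```text
t 9.95 p [ 0.5434 -0.1704  0.1908] yaw 56.46 z [ 0.  0. -1.] F [ 0.26 -2.27  7.47] M [-0.291 -0.003 -0.003] w 0.0112 g 51.1 q [-0.426  0.293  1.584  0.     1.265  0.159] e6 -0.013
```

Request:
carry_out:
  delta_pos:
    - [0,0,0]
    - [0,0,0]
    - [0,0,0]
    - [0,0,0]
    - [0,0,-0.05]
    - [0,0,-0.15]
    - [0,0,-0.27]
    - [0,0,-0.27]
    - [0,0,-0.27]
  turn:
    - [0,0,0]
    - [0,0,0]
    - [0,0,0]
    - [0,0,0]
    - [0,0,0]
    - [0,0,0]
    - [0,0,0]
    - [0,0,0]
    - [0,0,0]
  claw: [0,0,0,0,0,0,0,0,0]

```text
clock: 10.85
position: [0.544, -0.1707, 0.2994]
ee_rot: [0.001, 0.882, 0.472, 0.001]
contact_force: [0.6, 0.4, -0.6]
width: 0.0426
gripper_force: 0.0
```

Request:
carry_out:
  delta_pos:
    - [-0.1,0,0]
    - [-0.2,0,0.03]
    - [-0.255,0.002,0.09]
    - [-0.255,0.002,0.09]
    - [-0.255,0.002,0.09]
    - [-0.255,0.002,0.09]
  turn:
    - [0,0,0]
    - [0,0,0]
    - [0,0,0]
    - [0,0,0]
    - [0,0,0]
    - [0,0,0]
  claw: [0,0,0,0,0,0]

```text
clock: 11.45
position: [0.4882, -0.2553, 0.2622]
ee_rot: [-0.0, 0.882, 0.472, 0.0]
contact_force: [-0.3, -0.8, -0.6]
width: 0.0428
gripper_force: 0.0
```

```bash
python3 - <<'E'
from h import *
im=manip.get_image("top");C=cloud(im);I=im["image"].astype(int)
cv2.imwrite('pics/t3.png',cv2.resize(im['image'][170:300,210:370,::-1],None,fx=4,fy=4,interpolation=2))
m=(abs(C[...,2]-.219)<.006)&(np.hypot(C[...,0]-.544,C[...,1]+.171)<.032)
p=C[m];print(len(p));
if len(p)>20: print(cv2.minAreaRect(p[:,:2].astype(np.float32)*1000))
h=(C[...,2]>0.16)&(I[...,0]>1.7*I[...,1])&(np.hypot(C[...,0]-.49,C[...,1]+.257)<.04);print("handle",h.sum(),C[h].mean(0) if h.any() else "")
st();go([.4885,-.2565,.163],57)
E
```

```text
0
handle 0 
t 11.5 p [ 0.4885 -0.2553  0.2627] yaw 56.35 z [ 0.001  0.    -1.   ] F [0.89 0.09 0.12] M [-0.018 -0.061  0.   ] w 0.0428 g 0.0 q [-6.080e-01  2.230e-01  1.500e+00  1.000e-03  1.417e+00 -2.100e-02] e6 0.002
shift [-0.0026  0.0015  0.2491] turn [ 0.002 -0.001 -0.022] yaw 56.35
```

View pics/t3.png

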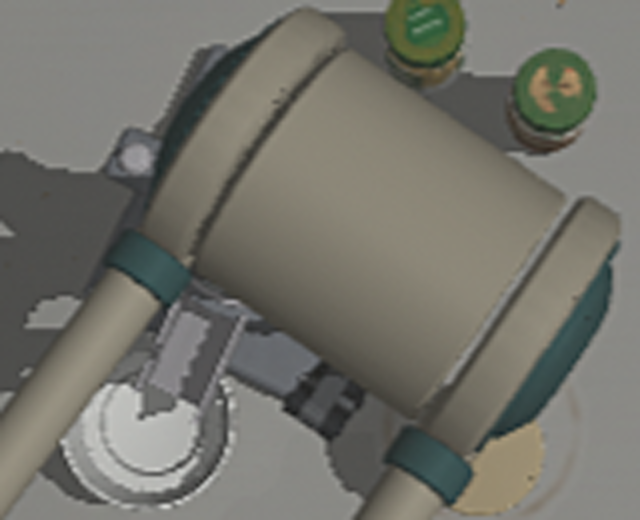

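The arm hides knob and handle in this view (handle would be near (330,410) in the crop); the jars and ramekin stand as before. I descend over the handle, which was measured earlier to a few millimetres.

Request:
carry_out:
  delta_pos:
    - [0,0,0.08]
    - [-0.002,0.001,0.16]
    - [-0.002,0.001,0.2]
    - [-0.002,0.001,0.245]
    - [-0.002,0.001,0.245]
    - [-0.002,0.001,0.245]
    - [-0.002,0.001,0.245]
  turn:
    - [0,0,-0.01]
    - [0,0,-0.02]
    - [0,0,-0.02]
    - [0,0,-0.02]
    - [0,0,-0.02]
    - [0,0,-0.02]
    - [0,0,-0.02]
  claw: [0,0,0,0,0.2,0.35,0.35]

```text
clock: 12.2
position: [0.4887, -0.2571, 0.1657]
ee_rot: [0.001, 0.879, 0.477, 0.001]
contact_force: [-0.1, 0.3, -0.2]
width: 0.0281
gripper_force: 0.0
```

```bash
python3 - <<'E'
from h import *
st()
im=manip.get_image("scene");cv2.imwrite('pics/s3.png',cv2.resize(im['image'][150:330,220:460,::-1],None,fx=3.2,fy=3.2,interpolation=2))
# arc waypoints, handle at phi about axis, tool axes now
c=np.array([.5438,-.171]);s=manip.get_state();q=s["ee_rot"];A=R.from_quat(np.r_[q[1:],q[0]])
p0=c+.1015*np.array([np.cos(np.radians(-123)),np.sin(np.radians(-123))])
for d in range(6,31,6):
    a=np.radians(-123-d); p=c+.1015*np.array([np.cos(a),np.sin(a)])
    print(d,np.round(A.inv().apply(np.r_[p-p0,0])/.4,4),d/30)
E
```

```text
t 12.2 p [ 0.4887 -0.2571  0.1657] yaw 56.93 z [ 0.002 -0.002 -1.   ] F [-0.08  0.34 -0.2 ] M [-0.009 -0.011  0.001] w 0.0281 g 0.0 q [-0.61   0.285  1.662  0.     1.192 -0.033] e6 0.0
6 [ 0.0014 -0.0265 -0.0001] 0.2
12 [ 0.0055 -0.0528 -0.0002] 0.4
18 [ 0.0123 -0.0784 -0.0002] 0.6
24 [ 0.0218 -0.1032 -0.0003] 0.8
30 [ 0.0338 -0.1269 -0.0004] 1.0
```

View pics/s3.png

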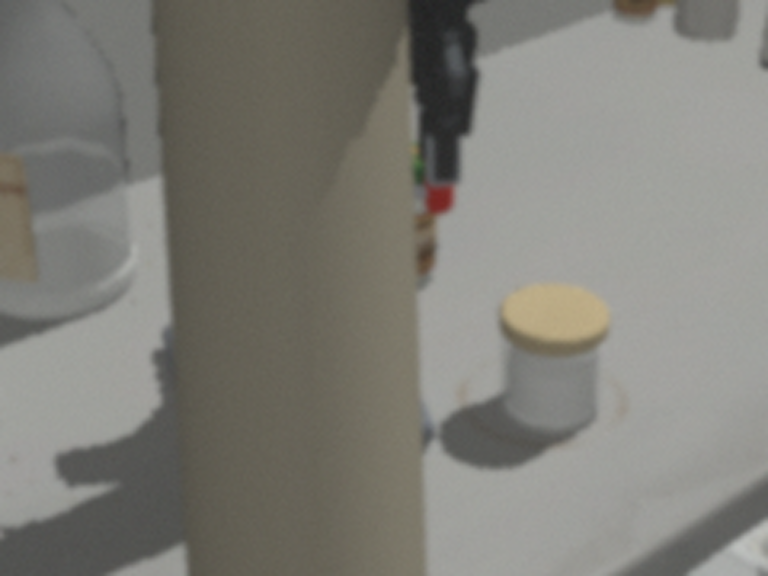

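The red handle's lower end shows at (438,198), directly below the fingers: it is caged. Swing it along the arc.

Request:
carry_out:
  delta_pos:
    - [0.0015,-0.0265,0]
    - [0.0055,-0.053,0]
    - [0.012,-0.078,0]
    - [0.022,-0.103,0]
    - [0.034,-0.127,0]
    - [0.034,-0.127,0]
    - [0.034,-0.127,0]
  turn:
    - [0,0,0.2]
    - [0,0,0.4]
    - [0,0,0.6]
    - [0,0,0.8]
    - [0,0,1.0]
    - [0,0,1.0]
    - [0,0,1.0]
  claw: [0.35,0.35,0.35,0.35,0.35,0.35,0.35]

```text
clock: 12.95
position: [0.4528, -0.2179, 0.1651]
ee_rot: [0.0, 0.972, 0.234, 0.001]
contact_force: [-0.3, 0.3, -0.1]
width: 0.028
gripper_force: 0.0
```

```bash
python3 - <<'E'
from h import *
st()
s=manip.get_state();d=s["position"][:2]-[.5438,-.171];print(np.hypot(*d),np.degrees(np.arctan2(d[1],d[0])))
E
```

```text
t 12.95 p [ 0.4528 -0.2179  0.1651] yaw 27.01 z [ 0.001 -0.001 -1.   ] F [-0.34  0.33 -0.08] M [0.005 0.012 0.051] w 0.028 g 0.0 q [-0.587  0.215  1.763  0.     1.162  0.512] e6 0.027
0.10232308762014929 -152.73657932195744
```

Request:
carry_out:
  delta_pos:
    - [0.0015,-0.0265,0]
    - [0.0055,-0.053,0]
    - [0.012,-0.078,0]
    - [0.017,-0.091,0]
    - [0.017,-0.091,0]
  turn:
    - [0,0,0.2]
    - [0,0,0.4]
    - [0,0,0.6]
    - [0,0,0.7]
    - [0,0,0.7]
  claw: [0.35,0.35,0.35,0.35,0.35]

```text
clock: 13.45
position: [0.4425, -0.1826, 0.1648]
ee_rot: [0.001, 0.999, 0.052, 0.0]
contact_force: [-0.2, -1.8, 0.6]
width: 0.028
gripper_force: 0.6
```

```bash
python3 - <<'E'
from h import *
st()
s=manip.get_state();d=s["position"][:2]-[.5438,-.171];print(np.hypot(*d),np.degrees(np.arctan2(d[1],d[0])))
im=manip.get_image("top");cv2.imwrite('pics/t4.png',cv2.resize(im['image'][170:300,210:370,::-1],None,fx=4,fy=4,interpolation=2))
C=cloud(im);m=(abs(C[...,2]-.219)<.006)&(np.hypot(C[...,0]-.544,C[...,1]+.171)<.032);print(m.sum())
for q in("lock_handle","adjuster_grip"):
  for c in("top","scene"):
    for d in manip.place_of(c,q)[:1]: print(c,q,np.round(d["point"],3),round(d["score"],2))
E
```

```text
t 13.45 p [ 0.4425 -0.1826  0.1648] yaw 6.02 z [ 0.001 -0.001 -1.   ] F [-0.16 -1.84  0.59] M [-0.225  0.011  0.005] w 0.028 g 0.6 q [-5.360e-01  1.810e-01  1.810e+00 -1.000e-03  1.149e+00  9.300e-01] e6 0.279
0.10191906177109292 -173.44791767472194
149
scene lock_handle [ 0.489 -0.26   0.182] 0.49
top adjuster_grip [ 0.541 -0.171  0.207] 0.63
```

View pics/t4.png

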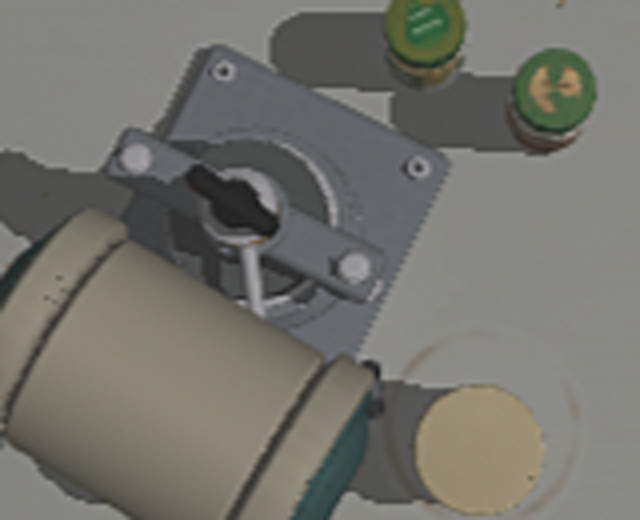

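The rod now points almost straight at the robot ((248,240) to (258,310)), and the wing stands at about 56° as set ((195,175) to (275,230)). A few degrees remain to the stop.

Request:
carry_out:
  delta_pos:
    - [0.001,-0.0175,0]
    - [0.0025,-0.035,0]
    - [0.0025,-0.035,0]
    - [0.0025,-0.035,0]
  turn:
    - [0,0,0.13]
    - [0,0,0.26]
    - [0,0,0.26]
    - [0,0,0.26]
  claw: [0.35,0.35,0.35,0.35]

```text
clock: 14.1
position: [0.4416, -0.1682, 0.1642]
ee_rot: [-0.0, 1.0, -0.016, -0.0]
contact_force: [1.0, -0.9, 0.5]
width: 0.0274
gripper_force: 0.5
```

```bash
python3 - <<'E'
from h import *
st()
s=manip.get_state();d=s["position"][:2]-[.5438,-.171];print(np.hypot(*d),np.degrees(np.arctan2(d[1],d[0])))
E
```

```text
t 14.1 p [ 0.4416 -0.1682  0.1642] yaw -1.81 z [-0.  0. -1.] F [ 0.95 -0.93  0.48] M [-0.132 -0.105  0.04 ] w 0.0274 g 0.5 q [-0.511  0.173  1.822  0.     1.147  1.091] e6 0.022
0.10220062950730072 178.43449104610576
```

Request:
carry_out:
  delta_pos:
    - [0,-0.007,0]
    - [0,-0.013,0]
    - [0,-0.013,0]
  turn:
    - [0,0,0.05]
    - [0,0,0.1]
    - [0,0,0.1]
  claw: [0.35,0.35,0.35]

```text
clock: 14.4
position: [0.4422, -0.1654, 0.1642]
ee_rot: [0.002, 0.999, -0.042, 0.0]
contact_force: [0.6, -7.6, -0.9]
width: 0.0279
gripper_force: 3.3
```

Request:
carry_out:
  delta_pos:
    - [0,-0.005,0]
    - [0,-0.005,0]
  turn:
    - [0,0,0.0]
    - [0,0,0.0]
  claw: [0.35,0.35]

```text
clock: 14.6
position: [0.4422, -0.1652, 0.1642]
ee_rot: [0.004, 0.999, -0.041, 0.0]
contact_force: [0.0, -11.1, -2.8]
width: 0.0275
gripper_force: 5.6
```

Force climbs without motion: that is the stop. Release, rise and clear the view.

Request:
carry_out:
  delta_pos:
    - [0,0.011,0]
    - [0,0.014,0]
    - [0,0.014,0]
    - [0,0.014,-0.1]
    - [0,0.014,-0.2]
    - [0,0.014,-0.32]
    - [0,0.1,-0.32]
    - [0,0.3,-0.32]
    - [-0.2,0.5,-0.32]
    - [-0.3,0.65,-0.32]
    - [-0.3,0.65,-0.32]
    - [-0.3,0.65,-0.32]
  turn:
    - [0,0,0]
    - [0,0,0]
    - [0,0,0]
    - [0,0,0]
    - [0,0,0]
    - [0,0,0]
    - [0,0,0]
    - [0,0,0]
    - [0,0,0]
    - [0,0,0]
    - [0,0,0]
    - [0,0,0]
  claw: [0.35,0.1,0,0,0,0,0,0,0,0,0,0]

```text
clock: 15.8
position: [0.304, -0.404, 0.2921]
ee_rot: [-0.001, 0.999, -0.042, 0.0]
contact_force: [1.4, -0.7, 1.0]
width: 0.0424
gripper_force: 0.0
```

```bash
python3 - <<'E'
from h import *
st()
im=manip.get_image("top");I=im["image"].astype(int);cv2.imwrite('pics/t5.png',cv2.resize(im['image'][170:300,210:370,::-1],None,fx=4,fy=4,interpolation=2))
C=cloud(im);m=(C[...,2]>.212)&(C[...,2]<.23)&(np.hypot(C[...,0]-.544,C[...,1]+.171)<.04);p=C[m];print(len(p),cv2.minAreaRect(p[:,:2].astype(np.float32)*1000) if len(p)>9 else "")
h=(C[...,2]>0.16)&(I[...,0]>1.7*I[...,1])&(np.hypot(C[...,0]-.544,C[...,1]+.171)<.13)
if h.any():
    p=C[h].mean(0);d=p[:2]-[.5438,-.171];print("handle",h.sum(),p,np.degrees(np.arctan2(d[1],d[0])))
E
```

```text
t 15.8 p [ 0.304  -0.404   0.2921] yaw -4.86 z [ 0.001  0.001 -1.   ] F [ 1.38 -0.69  0.99] M [-0.042 -0.058 -0.016] w 0.0424 g 0.0 q [-1.064e+00  1.410e-01  1.533e+00  1.000e-03  1.468e+00  5.910e-01] e6 0.773
150 ((543.4732055664062, -170.9717254638672), (48.96424865722656, 11.470332145690918), 56.036495208740234)
handle 65 [ 0.44307024 -0.17092024  0.18859387] 179.9546316127787
```

View pics/t5.png

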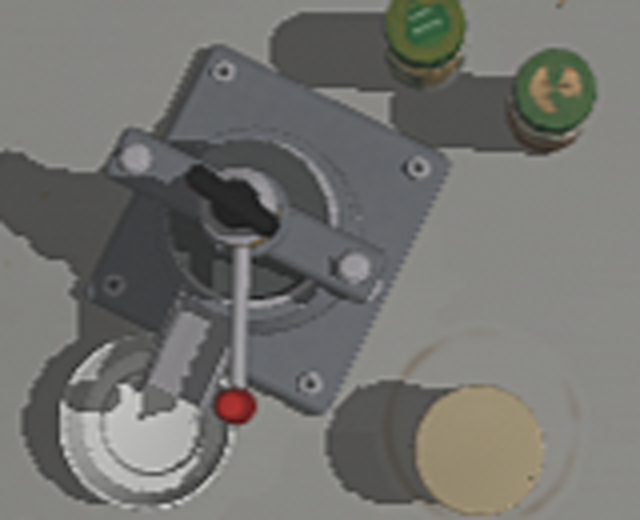

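The lever handle at (235,405) lies at its stop: 180° in the world, about 1.28 rad on the joint. The wing stands at 56°, as set, and the jars and ramekin are unmoved.

```bash
python3 -c "
from rig import manip
print(manip.sign_off())"
```

```text
the job is handed in; nothing more can be done
None
```

The grind is set and I've handed the job in: the knob was turned until firm (about 0.27 N m), backed off 93° (a few degrees over a quarter turn, to cover both where the burrs met and where I stopped), and the lever was locked at its stop (about 1.28 rad), with the knob still as set and the jars and ramekin unmoved.

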